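Tip the rinse basket into the catch tray

ROBOT

A 6-joint arm with a two-finger parallel gripper is mounted at the origin on a cart in front of the work surface, level with it; the furniture and walls round the work are solid. World frame = base frame: x ahead of the robot, y to its left, z up, the work surface at z = 0. Lengths are in m, angles in rad, forces in N, time in s.
With the tool pointing down it reaches from about 0.35 to 0.975 m from the base axis. Payload 4.9 kg.
Tool frame: the origin (TCP) lies midway between the tips of the shut fingers; the grasp point (between the pads) lies behind it (manip.tcp_to_grasp is the z of the grasp point in the tool frame, in m); z points along the fingers, y is the direction in which the jaws open and shut (so a half turn about z gives the same grasp; the last joint's range is limited). The gripper opens to 85 mm and grips with 20 to 120 N. Pads are 22 mm wide; open, the fingers measure 114 mm over their backs; the gripper's body (76 mm by 85 mm) begins 54 mm behind the grasp point. The pads swing forward as they close: fully open they stand 13 mm farther back than shut.
Start: joints at [1.08, 0.053, 1.613, -0, 1.476, -0.119], TCP at [0.227, 0.582, 0.231] pointing down, gripper open.
Joint ranges: [-3.01, 3.01], [-1.01, 2.22], [0.06, 2.58], [-1.02, 4.17], [0.09, 2.62], [-3.14, 3.14]. Speed limits (rad/s): [2.57, 2.57, 3.14, 3.14, 3.14, 3.14].

INTERFACE

Orientations are given as a unit quaternion [w, x, y, z].
In Python, from plant import status, vision, order, regions_of, manip gives the robot as it stands. The module is installed in compiled form; this text tells all that it offers.
- The arm moves only by the shell command python3 -m crank 'ROWS'. ROWS is JSON, one flat list of numbers, 5 for each row, row after row: the shift along the tool's x, y, z in mm, then the turn about the tool's z in degrees, then the opening in per cent of the stroke, from 0 (shut) to 100 (fully open). In form: [tx, ty, tz, yaw, fingers, tx, ty, tz, yaw, fingers, ...]. A call has exactly 10 rows; each row is the pose to reach, as a shift and turn from the pose commanded when the call began, along the tool's axes at that moment; what a row does not reach only later rows make up. A row lasts 1/10 s, in which the tool goes at most 50 mm and 8.59 degrees, less where a joint would pass 70% of its speed; a pose out of reach is approached as far as the arm can. A call with a gripper value outside its range is refused whole. The fingers move at their own pace and stop on an object; the grip force is fixed at half the most. Time passes only in rows, so rows that repeat a pose let the fingers close, or fill a call up. It gives the time, the measured TCP pose, the force and the opening at its end, in the units of the state.
- status.state(): the state, without advancing time (a new reading comes with each control period).
- vision.grab_frame(name): name is "scene" or "top"; returns (picture, depth): 400x640x3 uint8, red, green, blue; 400x640 float32, m along the optical axis (not along the pixel's ray), 0 where there is no reading.
- vision.get_calibration(name): a dict with "camera_matrix" (3x3 intrinsics, pixels), "k1" (the pictures are not rectified: a ray, as slopes to the right and down, at radius r is drawn at 1 + k1 r^2 times it, then the intrinsics apply), "R" (3x3) and "t" (3): a world point X has camera coordinates R X + t. Camera axes: x right, y down, z forward; pixel columns grow to the right and rows downward; lengths in m; the calibration is good to about 2 mm. A picture is of the moment at which its call begins. get_calibration takes no time and is no camera call.
- order.job_done(): hands the job in, once; it reports no verdict.
Trained networks look in the newest picture that a camera, given by its name, has taken for a name from the list of things; names that differ only in an ending like _2 or _b are one class to them, and where a whole thing is asked for, a point or a joint stands for the part that bears it (a point fixed in the world has none). Each returns a list of dicts, best first, with "confidence" (0 to 1); they miss things now and then, are a little off and sometimes report something else, mostly with a low value. They report only what shows in the picture. A call takes as long as a camera call.
- regions_of(camera, name): "region" (400x640 bool, what is visible of it) and "extent" ([centre column, centre row, width, height] in pixels, round what is visible of it).
The state is a dict: "time": time; "joint_pos": joint angles; "joint_vel": joint speeds; "joint_efforts": joint torques, N m; "tool_pos": TCP position; "tool_rot": TCP orientation; "contact_force": force on the tool from outside, world axes, zero at the start; "ft_torque": the same for the moment, N m; "gripper_width": opening from 0.0 (shut) to 1.0 (fully open).
Only numpy, scipy, OpenCV 4.12 (cv2) and the standard library are available. Lean on these libraries where they do the work, as an engineer would, in place of code of your own. Each camera call takes 0.05 s, during which the arm holds its last target. There are 200 camera calls.

TASK

Without lifting it, slide the black catch tray along the bench until it stands squarely against, and centred on, the stop below the spout of the wire-mesh rinse basket. Then push the basket's bail handle over to tip the basket so that all three white balls roll out through the spout into the tray, and let the basket swing back level. The balls are clean, so do not touch them with the robot, and leave the bottle and the timer where they are.

Things in the scene. Friction and masses are not known exactly. Their poses are not given: they have to be found in the camera images.
- stand: Fixed aluminium tipping stand, base 150 x 120 mm, two uprights 117 mm tall, carrying the wire-mesh basket on trunnions. Origin on the bench exactly below the trunnion axis (100 mm up), midway between the uprights; x along that axis, y horizontally out of the spout to where the tray belongs, z up. Its place and yaw (0.2 to 0.5 rad) vary
- stop_face (a point): Middle of the front face of the stop, an aluminium bar 120 mm wide and 34 mm high between the uprights, 4 mm in front (y) of the stand's origin and 20 mm above the bench; axes as the stand's. A tray that touches it with its whole side is home: its origin is then 60 mm in front of this point along y
- basket (a joint): Tilt of the basket about the trunnions, rad: 0 level (resting), up to 1.15 nose down towards the stand's +y. It falls back level by itself when let go, lightly damped; pushing the bail takes 1 to 4 N. The balls lie behind a 3 mm sill and roll out from about 0.6 to 0.9 rad on; all go if it is held near 1.0 rad for a second or two
- bail_mid (a point): Middle of the bail handle's crossbar: round steel, 10 mm thick, 108 mm long, parallel to the trunnion axis, rigid with the basket. Level, it lies 60 mm behind (stand -y) and 130 mm above that axis (230 mm above the bench); it swings on this 143 mm circle towards stand +y as the basket tips. The basket's rim is 42 mm above the axis; the space between rim and bar is free
- spout_lip (a point): Middle of the front lip of the spout, a tongue 94 mm wide and 24 mm long at the notch in the front rim; level, it is 24 mm in front of the trunnion axis and 12 mm below it. The basket is 116 mm wide, 115 mm long (all behind the axis), 54 mm high, with bars across its top that keep the balls in
- catch_tray: Open black plastic tray, 150 mm (its x) by 120 mm (its y), 40 mm high, walls 4 mm, 0.3 kg, loose on the bench. Origin at the centre of its underside. Starts 28 to 58 mm short of the stop, within 15 mm of the stand's middle line and 0.12 rad of square, its y roughly along the stand's y. Slides with about 2 N of friction
- ball_1_center (a point): white ceramic ball, 30 mm in diameter, 20 to 45 g, just rinsed; starts lying in the mesh basket. The point is the ball's centre
- ball_2_center (a point): white ceramic ball, 30 mm in diameter, 20 to 45 g, just rinsed; starts lying in the mesh basket. The point is the ball's centre
- ball_3_center (a point): white ceramic ball, 30 mm in diameter, 20 to 45 g, just rinsed; starts lying in the mesh basket. The point is the ball's centre
- ball_1: first white ceramic ball, 30 mm in diameter, 20 to 45 g, just rinsed
- ball_2: second white ceramic ball, 30 mm in diameter, 20 to 45 g, just rinsed
- ball_3: third white ceramic ball, 30 mm in diameter, 20 to 45 g, just rinsed
- solvent_bottle: bystander: clear dispenser bottle with a blue collar and a dished top, 63 mm wide, 122 mm tall, origin under its centre; stands behind the work
- timer: bystander: grey box timer with a dark display, 32 x 58 x 45 mm, origin under its centre; stands behind the work

How it is judged:
By the outcome, as a careful person would: the job done as asked, in the order asked, and still so for the second after the job is handed in, with the robot touching nothing.
It also fails if it takes over 64 s, if anything falls off the work surface, if the arm or the gripper's body presses on something with over 40 N, if the wrist force passes 120 N, or if a joint passes its speed limit or range.

## Working session

There is one attempt and no reset: what is moved stays moved. The work goes in short steps, Python scripts to look and compute and a shell command to move; the robot and the scene stay as the last step left them, time stands still between calls to the robot, and variables do not carry over. Pictures are saved under pics/ and viewed, on a budget of 10 in all, crops included, one or two more only if the job needs it, and the job is handed in when it is done.

```bash
mkdir -p pics
cat > h.py <<'E'
import numpy as np, cv2
from plant import status, vision, order, regions_of, manip
def cal(n):
    c=vision.get_calibration(n); return np.array(c["camera_matrix"]),c["k1"],np.array(c["R"]),np.array(c["t"])
def unproj(n,uv,d):
    K,k1,R,t=cal(n); uv=np.asarray(uv,float).reshape(-1,1,2)
    s=cv2.undistortPoints(uv,K,np.array([k1,0,0,0.]))[:,0]
    d=np.asarray(d,float).reshape(-1,1); return (np.c_[s,np.ones(len(s))]*d-t)@R
def proj(n,X):
    K,k1,R,t=cal(n); return cv2.projectPoints(np.asarray(X,float).reshape(-1,3),cv2.Rodrigues(R)[0],t,K,np.array([k1,0,0,0.]))[0][:,0]
def cloud(n,mask,depth):
    v,u=np.nonzero(mask&(depth>0)); return unproj(n,np.c_[u,v],depth[v,u])
def save(im,f): cv2.imwrite(f,cv2.cvtColor(im,cv2.COLOR_RGB2BGR))
E
python3 - <<'E'
from h import *
for n in("scene","top"):
    im,d=vision.grab_frame(n); save(im,f"pics/{n}0.png"); np.save(f"{n}0.npy",d)
    K,k1,R,t=cal(n); print(n,"cam pos",(-R.T@t).round(3),"axis",R[2].round(3),K[0,0])
    for o in("stand","catch_tray","basket","ball_1","solvent_bottle","timer"):
        for r in regions_of(n,o)[:3]:
            c=cloud(n,r["region"],d)
            print(o,round(r["confidence"],2),np.round(r["extent"]),np.median(c,0).round(3) if len(c) else None)
            np.save(f"{n}_{o}.npy",r["region"]) if r is not None and r["confidence"]>.5 else 0
print(status.state(),manip.tcp_to_grasp)
E
```

```text
scene cam pos [ 0.125 -0.745  0.697] axis [ 0.554  0.537 -0.637] 452.1254858069627
stand 0.92 [338. 258.  89. 152.] [ 0.531 -0.39   0.076]
catch_tray 0.71 [265. 259.  89.  79.] [ 0.499 -0.223  0.008]
basket 0.61 [337. 237. 101. 124.] [ 0.552 -0.383  0.109]
ball_1 0.7 [352. 261.  16.  18.] [ 0.553 -0.409  0.112]
ball_1 0.67 [344. 274.   9.  15.] [ 0.52  -0.425  0.112]
ball_1 0.66 [361. 246.  13.  14.] [ 0.588 -0.408  0.112]
solvent_bottle 0.59 [333. 187.  31.  53.] [ 0.702 -0.227  0.087]
timer 0.55 [385. 238.  25.  32.] [ 0.7   -0.39   0.038]
top cam pos [ 0.473 -0.298  1.006] axis [ 0.152  0.017 -0.988] 373.763235843942
stand 0.59 [362. 222.  73.  71.] [ 0.55  -0.382  0.089]
catch_tray 0.88 [302. 237.  60.  66.] [ 0.502 -0.231  0.006]
basket 0.8 [363. 219.  74.  69.] [ 0.555 -0.385  0.104]
basket 0.46 [298. 238.  61.  69.] [ 0.502 -0.23   0.006]
ball_1 0.42 [378. 229.  10.   6.] [ 0.529 -0.415  0.114]
ball_1 0.37 [369. 216.   4.  11.] [ 0.552 -0.401  0.116]
solvent_bottle 0.73 [293. 154.  24.  34.] [ 0.708 -0.218  0.114]
timer 0.77 [355. 159.  22.  14.] [ 0.705 -0.373  0.046]
timer 0.36 [292. 152.  29.  33.] [ 0.709 -0.218  0.114]
{'time': 0.7, 'joint_pos': array([ 1.08001936e+00,  5.26858359e-02,  1.61287371e+00, -1.12412182e-05,
        1.47599341e+00, -1.18992790e-01]), 'joint_vel': array([-1.54163087e-04,  9.21986040e-04, -5.46747566e-04, -1.60369793e-03,
       -1.18553789e-03,  6.06457218e-05]), 'joint_efforts': array([-2.32797838e-04, -3.93556488e+01, -3.70368075e+01, -1.48138624e-04,
        4.50167545e-04, -1.32461764e-05]), 'tool_pos': array([0.22704446, 0.58229579, 0.23132809]), 'tool_rot': array([1.12957230e-05, 1.84822805e-01, 9.82771861e-01, 1.72541228e-05]), 'contact_force': array([0.2678861 , 0.50088217, 0.39416136]), 'ft_torque': array([ 0.00258346, -0.00686531, -0.03484475]), 'gripper_width': 1.001766122453939} -0.0187
```

Run:
```python
import cv2
a=cv2.imread("pics/scene0.png")[130:350,200:430]; b=cv2.imread("pics/top0.png")[130:290,250:430]
cv2.imwrite("pics/s0c.png",cv2.resize(a,None,fx=2.6,fy=2.6,interpolation=cv2.INTER_CUBIC)); cv2.imwrite("pics/t0c.png",cv2.resize(b,None,fx=3.6,fy=3.6,interpolation=cv2.INTER_CUBIC))
```

```text
(no output)
```

View pics/s0c.png

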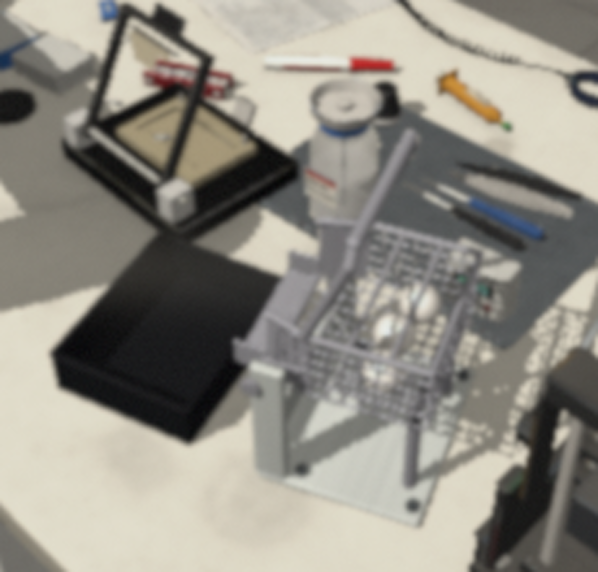

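View pics/t0c.png

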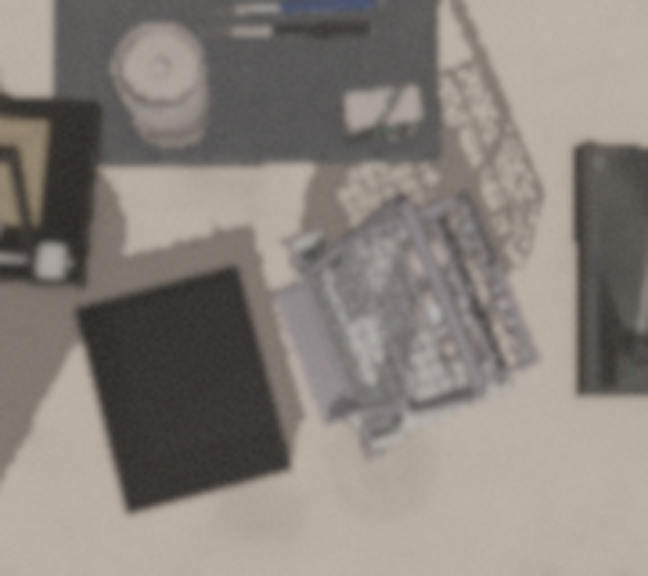

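Run:
```python
from h import *
for n in("scene","top"):
    d=np.load(f"{n}0.npy"); P=cloud(n,np.ones_like(d,bool),d)
    box=(abs(P[:,0]-.56)<.15)&(abs(P[:,1]+.39)<.15)
    B=P[box&(P[:,2]>.215)&(P[:,2]<.245)]
    if len(B)>10:
        c=B[:,:2].mean(0);u=np.linalg.svd(B[:,:2]-c)[2][0]; u*=np.sign(u[0]); s=(B[:,:2]-c)@u
        print(n,"bail",len(B),c.round(4),"mid",(c+u*(s.min()+s.max())/2).round(4),"yaw",np.arctan2(u[1],u[0]).round(3),"len",np.ptp(s).round(3),"z",np.percentile(B[:,2],[5,50,95]).round(3), "resid",np.std((B[:,:2]-c)@[-u[1],u[0]]).round(4))
    T=cloud(n,cv2.dilate(np.load(f"{n}_catch_tray.npy").astype(np.uint8),np.ones((5,5)))>0,d)
    print("tray z",np.percentile(T[:,2],[5,25,50,75,90,98]).round(3))
    R=T[(T[:,2]>.03)&(T[:,2]<.046)]; R=R[abs(R[:,1]+.23)<.12]
    print("rim",len(R),cv2.minAreaRect(R[:,:2].astype(np.float32)))
    # obstacles
    for nm,b in (("frame",(P[:,0]>.55)&(P[:,0]<.8)&(P[:,1]>-.15)&(P[:,1]<.15)),("front",(P[:,0]>.3)&(P[:,0]<.42)&(P[:,1]>-.6)&(P[:,1]<.2)),("right",(P[:,1]<-.5)&(P[:,1]>-.9)&(P[:,0]>.2)&(P[:,0]<.9))):
        Q=P[b&(P[:,2]>.02)]; print(nm,len(Q), Q.min(0).round(3) if len(Q) else 0,Q.max(0).round(3) if len(Q) else 0)
# stand base fit: bench-plate corner etc. from scene mask tops of uprights
```

```text
scene bail 371 [ 0.5445 -0.3991] mid [ 0.5533 -0.3955] yaw 0.383 len 0.127 z [0.221 0.234 0.236] resid 0.0026
tray z [0.    0.004 0.007 0.028 0.04  0.089]
rim 983 ((0.5099919438362122, -0.2299804389476776), (0.17035649716854095, 0.12507903575897217), 15.997917175292969)
frame 3765 [ 0.576 -0.15   0.02 ] [0.758 0.15  0.177]
front 1167 [ 0.339 -0.218  0.02 ] [0.42  0.2   0.086]
right 30290 [ 0.442 -0.856  0.02 ] [ 0.9   -0.519  0.333]
top bail 293 [ 0.5531 -0.3944] mid [ 0.5546 -0.3937] yaw 0.398 len 0.129 z [0.222 0.233 0.236] resid 0.0029
tray z [-0.     0.003  0.005  0.007  0.04   0.043]
rim 489 ((0.5028171539306641, -0.23253940045833588), (0.15115472674369812, 0.12326198816299438), 16.588701248168945)
frame 3606 [ 0.575 -0.15   0.02 ] [0.767 0.15  0.177]
front 784 [ 0.339 -0.217  0.02 ] [0.42  0.2   0.086]
right 17626 [ 0.344 -0.9    0.02 ] [ 0.9   -0.52   0.347]
```

Run:
```python
from h import *
Ps=[cloud(n,np.ones((400,640),bool),np.load(f"{n}0.npy")) for n in("scene","top")]
yaw=.39; 
for n,P in zip(("scene","top"),Ps):
  for yaw in (.39,):
    o=np.array([.5315,-.3390]); c,s=np.cos(yaw),np.sin(yaw)
    S=np.c_[(P[:,:2]-o)@np.array([[c,-s],[s,c]]),P[:,2]]
    def rep(nm,m):
        Q=S[m]; print(n,nm,len(Q), np.percentile(Q,[3,50,97],axis=0).round(4).tolist() if len(Q) else "")
    x,y,z=S.T
    rep("upr-",(abs(z-.117)<.004)&(x<-.055)&(x>-.1)&(abs(y)<.03)); rep("upr+",(abs(z-.117)<.004)&(x>.055)&(x<.1)&(abs(y)<.03))
    rep("lip",(abs(z-.088)<.008)&(abs(x)<.07)&(y>.01)&(y<.04))
    rep("rimback",(abs(z-.142)<.006)&(abs(x)<.09)&(y<-.1)&(y>-.13))
    rep("bar",(z>.228)&(abs(x)<.045)&(abs(y+.06)<.03))
    rep("barall",(z>.226)&(abs(x)<.09)&(abs(y+.06)<.03))
    rep("arm-",(z>.17)&(z<.22)&(x<-.03)&(x>-.09)&(abs(y+.05)<.05)); rep("arm+",(z>.17)&(z<.22)&(x>.03)&(x<.09)&(abs(y+.05)<.05))
    rep("plate",(z>.003)&(z<.012)&(abs(x)<.1)&(y<-.02)&(y>-.16))
    m=(z>.228)&(abs(x)<.045)&(abs(y+.06)<.03); print("bar slope",np.polyfit(x[m],y[m],1).round(4))
  for x0 in np.arange(.3,.8,.1):
    print("x",x0.round(1),[ (round(P[b,2].max(),2) if (b:=(P[:,0]>=x0)&(P[:,0]<x0+.1)&(P[:,1]>=y0)&(P[:,1]<y0+.05)).sum()>5 else None) for y0 in np.arange(-.65,.2,.05)])
```

```text
scene upr- 86 [[-0.0745, -0.0279, 0.1133], [-0.0709, -0.01, 0.1171], [-0.0555, 0.0033, 0.1204]]
scene upr+ 6 [[0.0556, -0.0289, 0.1134], [0.0574, -0.028, 0.1158], [0.059, -0.027, 0.1203]]
scene lip 253 [[-0.048, 0.0108, 0.0871], [0.0147, 0.0192, 0.0891], [0.0486, 0.026, 0.0948]]
scene rimback 200 [[-0.0593, -0.1156, 0.1402], [-0.0072, -0.1129, 0.143], [0.0586, -0.1018, 0.1448]]
scene bar 240 [[-0.0426, -0.0643, 0.2297], [-0.0028, -0.061, 0.2341], [0.0425, -0.0554, 0.2362]]
scene barall 326 [[-0.0571, -0.0643, 0.2284], [-0.0087, -0.0609, 0.2339], [0.053, -0.0555, 0.236]]
scene arm- 112 [[-0.0641, -0.0605, 0.1711], [-0.0622, -0.0497, 0.1957], [-0.0595, -0.0381, 0.2185]]
scene arm+ 15 [[0.0577, -0.0626, 0.1846], [0.0596, -0.0587, 0.2083], [0.0622, -0.0495, 0.2192]]
scene plate 2412 [[-0.0763, -0.1288, 0.0033], [-0.0282, -0.0726, 0.0068], [0.0652, -0.0231, 0.0099]]
bar slope [-0.0026 -0.0606]
x 0.3 [None, None, np.float64(0.0), np.float64(0.01), np.float64(0.0), np.float64(0.0), np.float64(0.0), np.float64(0.01), np.float64(0.01), np.float64(0.01), np.float64(0.0), np.float64(0.01), np.f
[... 3070 characters left out ...]
7), np.float64(0.06), np.float64(0.0), np.float64(0.01), np.float64(0.01)]
x 0.6 [np.float64(0.27), np.float64(0.02), np.float64(0.21), np.float64(0.01), np.float64(0.15), np.float64(0.24), np.float64(0.17), np.float64(0.01), np.float64(0.13), np.float64(0.13), np.float64(0.16), np.float64(0.18), np.float64(0.17), np.float64(0.06), np.float64(0.01), np.float64(0.03), np.float64(0.03)]
x 0.7 [np.float64(0.01), np.float64(0.01), np.float64(0.01), np.float64(0.01), np.float64(0.05), np.float64(0.05), np.float64(0.05), np.float64(0.02), np.float64(0.13), np.float64(0.13), np.float64(0.03), np.float64(0.05), np.float64(0.04), np.float64(0.03), np.float64(0.02), np.float64(0.01), np.float64(0.02)]
```

```bash
cat >> h.py <<'E'
O=np.array([.5315,-.3390]); YAW=.39
def st2w(x,y): c,s=np.cos(YAW),np.sin(YAW); return O+[c*x-s*y,s*x+c*y]
def w2st(p): c,s=np.cos(YAW),np.sin(YAW); d=np.asarray(p)[:2]-O; return np.array([c*d[0]+s*d[1],-s*d[0]+c*d[1]])
def frame():
    from scipy.spatial.transform import Rotation as Ro
    s=status.state(); w,x,y,z=s["tool_rot"]; return s,Ro.from_quat([x,y,z,w]).as_matrix()
def rel(p,ydeg):
    "shift (mm, tool axes) and turn (deg about tool z) to TCP p with tool y at ydeg in world"
    s,R=frame(); d=(R.T@(np.asarray(p)-s["tool_pos"])*1000).round(1)
    a=np.degrees(np.arctan2(R[1,1],R[0,1])); t=-((ydeg-a+180)%360-180)
    print("now",s["tool_pos"].round(4),"yaw",a.round(2),"tool stand",w2st(s["tool_pos"]).round(4),"F",s["contact_force"].round(1),"t",round(s["time"],2),"-> shift",d,"turn",t.round(2))
E
python3 - <<'E'
from h import *
rel([.4862,-.1769,.12],106.6)
E
```

```text
now [0.227  0.5823 0.2313] yaw 68.7 tool stand [0.0687 0.9679] F [0.3 0.5 0.4] t 0.7 -> shift [-517.2 -613.2  111.3] turn -37.9
```

```bash
python3 -m crank '[-10,-11,0,-1,100,-29,-34,0,-3,100,-55,-65,0,-6,100,-84,-99,0,-10,100,-113,-134,0,-14,100,-142,-168,0,-18,100,-171,-202,0,-22,100,-200,-237,0,-26,100,-229,-272,0,-30,100,-258,-306,0,-34,100]'
python3 - <<'E'
from h import *
rel([.4862,-.1769,.12],106.6)
E
```

```text
time: 1.7
tool_pos: [0.3565, 0.2018, 0.2316]
tool_rot: [0.001, -0.112, 0.994, 0.0]
contact_force: [0.2, -0.6, 0.3]
gripper_width: 1.0
now [0.3565 0.2018 0.2316] yaw 102.89 tool stand [0.0437 0.5668] F [ 0.2 -0.6  0.3] t 1.7 -> shift [ -41.8 -398.1  111.7] turn -3.71
```

```bash
python3 -m crank '[-5,-48,0,-1,100,-10,-96,0,-2,100,-15,-143,0,-3,100,-20,-190,10,-4,100,-25,-236,25,-4,100,-29,-280,45,-4,100,-33,-320,65,-4,100,-37,-355,85,-4,100,-40,-382,102,-4,100,-42,-398,111,-4,100]'
python3 - <<'E'
from h import *
rel([.4862,-.1769,.0],106.6)
# refine tray pose from a fresh top look
n="top"; im,d=vision.grab_frame(n); r=regions_of(n,"catch_tray")[0]; print(r["confidence"],r["extent"])
for n in("scene","top"):
    d0=np.load(f"{n}0.npy"); P=cloud(n,np.ones_like(d0,bool),d0)
    S=np.array([w2st(p) for p in P[(abs(P[:,1]+.23)<.13)&(abs(P[:,0]-.5)<.13)&(P[:,2]>.034)&(P[:,2]<.046)]])
    S=S[(abs(S[:,0])<.11)&(S[:,1]>.03)&(S[:,1]<.19)]
    rect=cv2.minAreaRect(S.astype(np.float32)); print(n,len(S),rect)
E
```

```text
time: 2.7
tool_pos: [0.4842, -0.1773, 0.1185]
tool_rot: [-0.001, -0.144, 0.99, 0.001]
contact_force: [-0.4, 0.3, -0.1]
gripper_width: 0.998
now [ 0.4842 -0.1773  0.1185] yaw 106.58 tool stand [0.0178 0.1675] F [-0.4  0.3 -0.1] t 2.7 -> shift [ -2.2  -0.4 118.5] turn -0.02
0.7 [299.1, 237.4, 60.1, 66.5]
scene 770 ((0.013707481324672699, 0.11017768085002899), (0.12453389167785645, 0.15573753416538239), 84.28564453125)
top 469 ((0.013946019113063812, 0.10937130451202393), (0.12326198071241379, 0.1511547714471817), 84.24335479736328)
```

```bash
python3 -m crank '[-2,0,15,0,100,-2,0,35,0,100,-2,0,55,0,100,-2,0,75,0,100,-2,0,90,0,100,-2,0,99,0,100,-2,0,103,0,100,-2,0,103,0,100,-2,0,103,0,60,-2,0,103,0,40]' && python3 -m crank '[0,0,0,0,30,0,0,0,0,25,0,0,0,0,20,0,0,0,0,15,0,0,0,0,10,0,0,0,0,5,0,0,0,0,0,0,0,0,0,0,0,0,0,0,0,0,0,0,0,0]'
python3 - <<'E'
from h import *
rel([.4862,-.1769,.0145],106.6)
E
```

```text
time: 3.8
tool_pos: [0.4874, -0.1754, 0.0183]
tool_rot: [0.001, -0.145, 0.989, -0.001]
contact_force: [0.5, -0.9, -0.1]
gripper_width: 0.693
time: 4.8
tool_pos: [0.4866, -0.1751, 0.0173]
tool_rot: [-0.0, -0.145, 0.989, -0.0]
contact_force: [0.4, -0.7, -0.1]
gripper_width: 0.033
now [ 0.4866 -0.1751  0.0173] yaw 106.7 tool stand [0.0208 0.1687] F [ 0.4 -0.7 -0.1] t 4.8 -> shift [ 0.9 -1.6  2.8] turn 0.1
```

Run:
```python
from h import *
rel([*st2w(.001,.126),.0173],112.4)
```

```text
now [ 0.4866 -0.1751  0.0173] yaw 106.7 tool stand [0.0208 0.1687] F [ 0.4 -0.7 -0.1] t 4.8 -> shift [ 15.5 -44.4   0. ] turn -5.7
```

```bash
python3 -m crank '[1,-3,0,-0.5,0,3,-7,0,-1,0,5,-12,0,-2,0,7,-17,0,-3,0,9,-22,0,-4,0,11,-27,0,-5,0,13,-32,0,-5.7,0,14,-36,0,-5.7,0,15.5,-39,0,-5.7,0,15.5,-40,0,-5.7,0]'
python3 - <<'E'
from h import *
rel([*st2w(.001,.126),.0173],112.4)
for n in("scene","top"):
    im,d0=vision.grab_frame(n); save(im,f"pics/{n}1.png"); P=cloud(n,np.ones_like(d0,bool),d0)
    S=np.array([w2st(p) for p in P[(abs(P[:,1]+.27)<.15)&(abs(P[:,0]-.5)<.13)&(P[:,2]>.034)&(P[:,2]<.046)]])
    S=S[(abs(S[:,0])<.11)&(S[:,1]>.0)&(S[:,1]<.14)]
    rect=cv2.minAreaRect(S.astype(np.float32)); print(n,len(S),rect)
E
```

```text
time: 5.8
tool_pos: [0.483, -0.2181, 0.0172]
tool_rot: [-0.0, -0.194, 0.981, 0.0]
contact_force: [-0.8, 3.3, 3.2]
gripper_width: 0.033
now [ 0.483  -0.2181  0.0172] yaw 112.38 tool stand [0.0011 0.1303] F [-0.8  3.3  3.2] t 5.8 -> shift [ 0.1 -4.3 -0.1] turn -0.02
scene 594 ((0.0003925934433937073, 0.06951519846916199), (0.13898906111717224, 0.15480971336364746), 89.99118041992188)
top 251 ((0.00035075098276138306, 0.06547766923904419), (0.1522766500711441, 0.12890049815177917), 0.6847829818725586)
```

```bash
python3 -m crank '[0,-0.6,0,0,0,0,-1.2,0,0,0,0,-1.8,0,0,0,0,-2.4,0,0,0,0,-3,0,0,0,0,-3.5,0,0,0,0,-4,0,0,0,0,-4.5,0,0,0,0,-5,0,0,0,0,-5,0,0,0]'
python3 - <<'E'
from h import *
rel([*st2w(.001,.126),.0173],112.4)
E
```

```text
time: 6.9
tool_pos: [0.4852, -0.2225, 0.0172]
tool_rot: [0.0, -0.194, 0.981, -0.0]
contact_force: [-0.3, 1.5, 0.1]
gripper_width: 0.032
now [ 0.4852 -0.2225  0.0172] yaw 112.4 tool stand [0.0014 0.1253] F [-0.3  1.5  0.1] t 6.9 -> shift [ 0.4  0.7 -0.1] turn -0.0
```

Not yet against the stop (only sliding friction). Continue gently.

```bash
python3 -m crank '[0,-0.3,0,0,0,0,-0.6,0,0,0,0,-0.9,0,0,0,0,-1.2,0,0,0,0,-1.5,0,0,0,0,-1.8,0,0,0,0,-2,0,0,0,0,-2.2,0,0,0,0,-2.4,0,0,0,0,-2.4,0,0,0]'
python3 - <<'E'
from h import *
rel([*st2w(.001,.126),.0173],112.4)
E
```

```text
time: 7.9
tool_pos: [0.4856, -0.2234, 0.0172]
tool_rot: [-0.001, -0.194, 0.981, 0.001]
contact_force: [-3.8, 6.3, 4.1]
gripper_width: 0.034
now [ 0.4856 -0.2234  0.0172] yaw 112.4 tool stand [0.0015 0.1244] F [-3.8  6.3  4.1] t 7.9 -> shift [ 0.5  1.6 -0.1] turn -0.0
```

```bash
python3 -m crank '[0,-0.4,0,0,0,0,-0.8,0,0,0,0,-1.2,0,0,0,0,-1.2,0,0,0,0,-1.2,0,0,5,0,-1.2,0,0,15,0,-1.2,0,0,30,0,-1.2,0,0,45,0,-1.2,0,0,60,0,-1.2,0,0,60]' && python3 -m crank '[0,0,-5,0,60,0,0,-15,0,60,0,0,-30,0,60,0,0,-45,0,60,0,10,-60,0,60,0,30,-60,0,60,0,60,-60,0,60,0,90,-60,0,60,0,110,-60,0,60,0,115,-60,0,60]'
python3 - <<'E'
from h import *
rel([*st2w(0,.20),.0173],22.4)
for n in("scene","top"):
    im,d0=vision.grab_frame(n); save(im,f"pics/{n}2.png"); P=cloud(n,np.ones_like(d0,bool),d0)
    S=np.array([w2st(p) for p in P[(abs(P[:,1]+.27)<.15)&(abs(P[:,0]-.5)<.13)&(P[:,2]>.034)&(P[:,2]<.046)]])
    S=S[(abs(S[:,0])<.11)&(S[:,1]>.0)&(S[:,1]<.135)]
    rect=cv2.minAreaRect(S.astype(np.float32)); print(n,len(S),rect)
    F=S[S[:,1]>.118]; print("front wall fit",np.polyfit(F[:,0],F[:,1],1).round(4),"x ext",S[:,0].min(),S[:,0].max(), "ymax",S[:,1].max())
im=cv2.imread("pics/top2.png"); cv2.imwrite("pics/t2c.png",cv2.resize(im[130:290,250:430],None,fx=3.6,fy=3.6,interpolation=cv2.INTER_CUBIC))
E
```

```text
time: 8.9
tool_pos: [0.4867, -0.226, 0.0174]
tool_rot: [0.0, -0.194, 0.981, -0.0]
contact_force: [-0.1, 0.3, -0.0]
gripper_width: 0.602
time: 9.9
tool_pos: [0.4425, -0.1182, 0.0785]
tool_rot: [0.001, -0.195, 0.981, -0.0]
contact_force: [-0.5, -0.9, -0.2]
gripper_width: 0.603
now [ 0.4425 -0.1182  0.0785] yaw 112.5 tool stand [0.0017 0.2381] F [-0.5 -0.9 -0.2] t 9.9 -> shift [  1.9 -38.   61.2] turn 90.1
scene 618 ((0.0002399533987045288, 0.06432139873504639), (0.1285371631383896, 0.15545101463794708), 89.98607635498047)
front wall fit [0.0108 0.1236] x ext -0.07749135949058834 0.07797038178845646 ymax 0.1285834710190319
top 376 ((0.0007176324725151062, 0.06388620287179947), (0.15154102444648743, 0.12631165981292725), 0.3840806484222412)
front wall fit [0.0043 0.1239] x ext -0.07499122457701238 0.07623260958324413 ymax 0.12716722127727398
```

View pics/t2c.png

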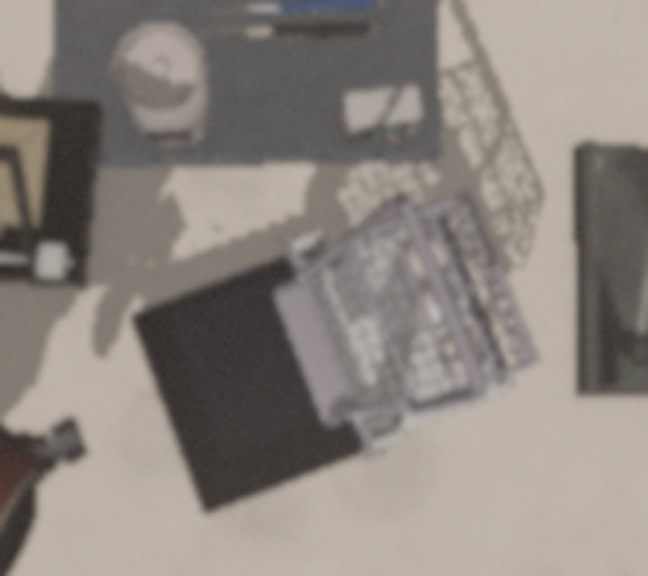

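```bash
python3 -m crank '[2,0,0,5,100,2,0,0,13,100,2,0,0,21,100,2,0,0,29,100,2,0,0,38,100,2,0,0,48,100,2,0,0,58,100,2,0,0,68,100,2,0,0,78,100,2,0,0,86,100]' && python3 -m crank '[0,0,10,4,100,0,0,20,4,100,0,0,30,4,100,0,0,40,4,100,0,0,50,4,100,0,0,58,4,100,0,0,64,4,100,0,0,66,4,100,0,0,66,4,100,0,0,66,4,100]'
python3 - <<'E'
from h import *
rel([*st2w(0,.140),.012],22.35)
E
```

```text
time: 11.0
tool_pos: [0.4418, -0.1215, 0.0781]
tool_rot: [0.001, 0.489, 0.872, -0.0]
contact_force: [-0.7, 0.5, 0.2]
gripper_width: 1.0
time: 12.0
tool_pos: [0.4412, -0.1203, 0.0117]
tool_rot: [0.0, 0.516, 0.856, 0.0]
contact_force: [0.8, 0.8, 0.5]
gripper_width: 0.997
now [ 0.4412 -0.1203  0.0117] yaw 27.84 tool stand [-0.0003  0.2366] F [0.8 0.8 0.5] t 12.0 -> shift [-96.2  -8.9  -0.3] turn 5.49
```

```bash
python3 -m crank '[-5,-1,0,1,100,-15,-2,0,3,100,-30,-3,0,5,100,-46,-5,0,5.5,100,-60,-6,0,5.5,100,-72,-7,0,5.5,100,-82,-8,0,5.5,100,-88,-9,0,5.5,100,-92,-9,0,5.5,100,-94,-9,0,5.5,100]'
python3 - <<'E'
from h import *
rel([*st2w(0,.135),.012],22.35)
E
```

```text
time: 13.0
tool_pos: [0.4768, -0.2076, 0.0112]
tool_rot: [-0.0, 0.557, 0.831, 0.0]
contact_force: [0.1, 0.0, -0.3]
gripper_width: 1.001
now [ 0.4768 -0.2076  0.0112] yaw 22.33 tool stand [-0.0006  0.1423] F [ 0.1  0.  -0.3] t 13.0 -> shift [-7.3  0.6 -0.8] turn -0.02
```

```bash
python3 -m crank '[-0.8,0,0,0,100,-1.6,0,0,0,100,-2.4,0,0,0,100,-3.2,0,0,0,100,-4,0,0,0,100,-4.8,0,0,0,100,-5.6,0,0,0,100,-6.4,0,0,0,100,-7,0,0,0,100,-7,0,0,0,100]'
python3 - <<'E'
from h import *
rel([*st2w(0,.135),.012],22.35)
E
```

```text
time: 14.0
tool_pos: [0.4787, -0.2122, 0.0112]
tool_rot: [-0.002, 0.557, 0.831, 0.001]
contact_force: [-3.6, 7.0, 6.6]
gripper_width: 1.0
now [ 0.4787 -0.2122  0.0112] yaw 22.32 tool stand [-0.0006  0.1374] F [-3.6  7.   6.6] t 14.0 -> shift [-2.4  0.6 -0.8] turn -0.03
```

```bash
python3 -m crank '[-0.3,0,0,0,100,-0.6,0,0,0,100,-0.9,0,0,0,100,-1.2,0,0,0,100,-1.5,0,0,0,100,-1.8,0,0,0,100,-2,0,0,0,100,-2,0,0,0,100,-2,0,0,0,100,-2,0,0,0,100]'
python3 - <<'E'
from h import *
rel([*st2w(0,.135),.012],22.35)
E
```

```text
time: 15.0
tool_pos: [0.4787, -0.2121, 0.0112]
tool_rot: [-0.004, 0.557, 0.831, 0.002]
contact_force: [-6.5, 15.0, 12.2]
gripper_width: 1.002
now [ 0.4787 -0.2121  0.0112] yaw 22.32 tool stand [-0.0006  0.1374] F [-6.5 15.  12.2] t 15.0 -> shift [-2.4  0.6 -0.8] turn -0.03
```

```bash
python3 -m crank '[3,0,0,0,100,10,0,0,0,100,20,0,0,0,100,30,0,-10,0,100,35,0,-30,0,70,35,0,-60,0,40,35,0,-95,0,10,35,0,-135,0,0,35,0,-175,0,0,35,0,-215,0,0]' && python3 -m crank '[0,0,-45,0,0,0,0,-80,0,0,0,0,-100,0,0,0,0,-105,0,0,0,0,-105,0,0,0,0,-105,0,0,0,0,-105,0,0,0,0,-105,0,0,0,0,-105,0,0,0,0,-105,0,0]'
python3 - <<'E'
from h import *
rel([*st2w(0,-.095),.33],22.35)
for n in("scene","top"):
    im,d0=vision.grab_frame(n); save(im,f"pics/{n}3.png"); P=cloud(n,np.ones_like(d0,bool),d0)
    S=np.array([w2st(p) for p in P[(abs(P[:,1]+.27)<.15)&(abs(P[:,0]-.5)<.13)&(P[:,2]>.034)&(P[:,2]<.046)]])
    S=S[(abs(S[:,0])<.11)&(S[:,1]>.0)&(S[:,1]<.135)]
    rect=cv2.minAreaRect(S.astype(np.float32)); print(n,len(S),rect)
    F=S[S[:,1]>.116]; print("front wall fit",np.polyfit(F[:,0],F[:,1],1).round(4),"x ext",S[:,0].min(),S[:,0].max(), "ymax",S[:,1].max())
E
```

```text
time: 16.0
tool_pos: [0.4664, -0.183, 0.2277]
tool_rot: [0.0, 0.557, 0.831, -0.0]
contact_force: [0.1, -0.3, 0.0]
gripper_width: 0.008
time: 17.0
tool_pos: [0.4668, -0.1834, 0.3308]
tool_rot: [-0.0, 0.557, 0.831, -0.0]
contact_force: [0.6, 0.6, 0.7]
gripper_width: -0.003
now [ 0.4668 -0.1834  0.3308] yaw 22.33 tool stand [-0.0007  0.1685] F [0.6 0.6 0.7] t 17.0 -> shift [-263.5    0.7    0.7] turn -0.02
scene 617 ((0.0007551908493041992, 0.0640811026096344), (0.12787875533103943, 0.15600039064884186), 89.70458221435547)
front wall fit [0.0075 0.1233] x ext -0.07733614778822154 0.07885240022747914 ymax 0.12815523689309838
top 379 ((0.0005872249603271484, 0.0640178918838501), (0.15120422840118408, 0.12677069008350372), 0.15915128588676453)
front wall fit [0.0066 0.1237] x ext -0.07494532440305941 0.07608354210910784 ymax 0.1275713761889701
```

```bash
python3 -m crank '[-10,0,0,0,0,-30,0,0,0,0,-60,0,0,0,0,-100,0,0,0,0,-145,0,0,0,0,-185,0,0,0,0,-220,0,0,0,0,-247,0,0,0,0,-263,0,0,0,0,-270,1,0,0,0]' && python3 -m crank '[0,0,10,0,0,0,0,25,0,0,0,0,45,0,0,0,0,65,0,0,0,0,85,0,0,0,0,103,0,0,0,0,115,0,0,0,0,121,0,0,0,0,124,0,0,0,0,124,0,0]'
python3 - <<'E'
from h import *
rel([*st2w(0,-.078),.205],22.35)
im,d=vision.grab_frame("scene"); save(im,"pics/s4.png"); cv2.imwrite("pics/s4c.png",cv2.resize(cv2.imread("pics/s4.png")[100:350,180:460],None,fx=2,fy=2,interpolation=cv2.INTER_CUBIC))
E
```

```text
time: 18.1
tool_pos: [0.5705, -0.4349, 0.3301]
tool_rot: [-0.001, 0.557, 0.83, -0.0]
contact_force: [-0.1, -0.2, -0.3]
gripper_width: 0.003
time: 19.1
tool_pos: [0.5706, -0.4329, 0.2076]
tool_rot: [0.0, 0.557, 0.831, -0.0]
contact_force: [0.4, -0.0, 1.0]
gripper_width: -0.004
now [ 0.5706 -0.4329  0.2076] yaw 22.33 tool stand [ 0.0005 -0.1017] F [ 0.4 -0.   1. ] t 19.1 -> shift [23.7 -0.5  2.6] turn -0.02
```

View pics/s4c.png

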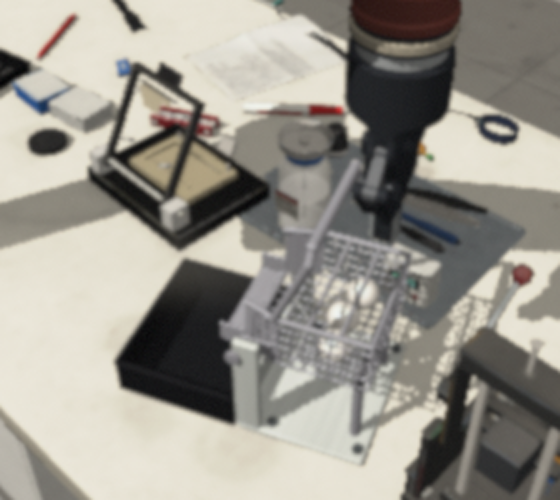

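```bash
python3 -m crank '[6,0,1,0,0,14,0,2,0,0,20,0,3,0,0,26,0,4,0,0,34,0,5,0,0,43,0,5,0,0,53,0,5,0,0,63,0,5,0,0,73,0,5,0,0,83,0,5,0,0]' && python3 -m crank '[8,0,0,0,0,15,0,0,0,0,22,0,0,0,0,28,0,0,0,0,34,0,1,0,0,40,0,2,0,0,46,0,3,0,0,52,0,4,0,0,57,0,5,0,0,62,0,6,0,0]'
python3 - <<'E'
from h import *
rel([*st2w(0,.060),.197],22.35)
E
```

```text
time: 20.15
tool_pos: [0.5384, -0.3549, 0.202]
tool_rot: [-0.0, 0.557, 0.831, 0.0]
contact_force: [0.1, -1.6, 0.5]
gripper_width: -0.001
time: 21.15
tool_pos: [0.5152, -0.2983, 0.1961]
tool_rot: [0.0, 0.557, 0.831, -0.0]
contact_force: [0.5, -1.9, -1.3]
gripper_width: 0.007
now [ 0.5152 -0.2983  0.1961] yaw 22.33 tool stand [0.0003 0.0438] F [ 0.5 -1.9 -1.3] t 21.15 -> shift [16.2 -0.3 -0.9] turn -0.02
```

```bash
python3 -m crank '[3,0,0,0,0,6,0,0,0,0,9,0,0,0,0,12,0,0,0,0,15,0,0,0,0,17,0,0,0,0,17,0,0,0,0,17,0,0,0,0,17,0,0,0,0,17,0,0,0,0]' && python3 -m crank '[0,0,0,0,0,0,0,0,0,0,0,0,0,0,0,0,0,0,0,0,0,0,0,0,0,0,0,0,0,0,0,0,0,0,0,0,0,0,0,0,0,0,0,0,0,0,0,0,0,0]'
python3 - <<'E'
from h import *
rel([*st2w(0,-.110),.205],22.35)
a=[]
for n in("scene","top"):
    im,d=vision.grab_frame(n); save(im,f"pics/{n}5.png"); a.append(im[100:340,180:460])
    for r in regions_of(n,"ball_1")[:5]:
        c=cloud(n,r["region"],d); p=np.median(c,0) if len(c) else [9,9,9]; print(n,round(r["confidence"],2),np.round(r["extent"]),w2st(p).round(3),np.round(p[2],3))
    P=cloud(n,np.ones_like(d,bool),d); S=np.c_[np.array([w2st(p) for p in P]),P[:,2]]
    for side in(-1,1):
        m=(abs(S[:,0]*side-.055)<.012)&(S[:,1]>.03)&(S[:,1]<.11)&(S[:,2]>.19)&(S[:,2]<.235); Q=S[m]
        if len(Q): q=np.median(Q,0); print("bail end",side,len(Q),q.round(3),"tilt",(np.arctan2(q[1],q[2]-.1)+.4324).round(3))
save(np.hstack(a)[:, :], "pics/both5.png"); cv2.imwrite("pics/b5.png",cv2.resize(cv2.imread("pics/both5.png"),(800,343),interpolation=cv2.INTER_CUBIC))
E
```

```text
time: 22.15
tool_pos: [0.5089, -0.283, 0.1966]
tool_rot: [0.0, 0.557, 0.831, 0.0]
contact_force: [0.5, -0.9, 0.3]
gripper_width: -0.002
time: 23.15
tool_pos: [0.5089, -0.2829, 0.1963]
tool_rot: [0.0, 0.557, 0.831, 0.0]
contact_force: [0.6, -0.1, 0.2]
gripper_width: -0.0
now [ 0.5089 -0.2829  0.1963] yaw 22.33 tool stand [0.0004 0.0605] F [ 0.6 -0.1  0.2] t 23.15 -> shift [-170.5   -0.4   -8.7] turn -0.02
scene 0.55 [253. 282.  13.   9.] [-0.054  0.102] 0.031
scene 0.53 [265. 264.  17.  16.] [-0.003  0.104] 0.027
scene 0.5 [277. 244.  14.  10.] [0.045 0.103] 0.028
bail end -1 179 [-0.06   0.064  0.217] tilt 0.933
bail end 1 77 [0.06  0.055 0.203] tilt 0.924
top 0.66 [310. 263.  10.   9.] [-0.055  0.106] 0.032
bail end -1 2 [-0.058  0.076  0.222] tilt 0.989
```

View pics/b5.png

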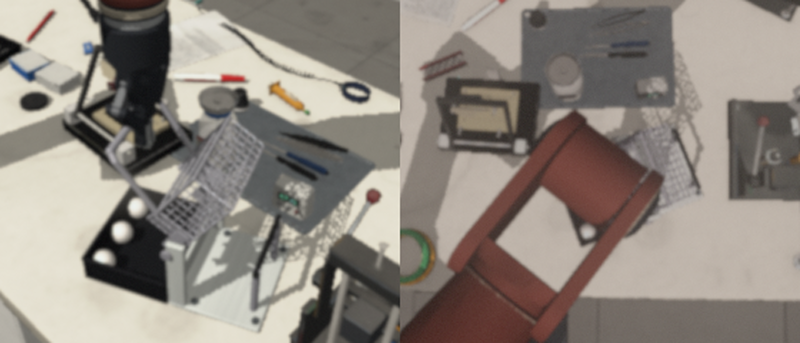

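All three balls are in the tray, along its front wall. Next I let the basket back with the fingers retreating in front of the bar, so it doesn't slam down.

```bash
python3 -m crank '[-2,0,0,0,0,-6,0,0,0,0,-12,0,0,0,0,-19,0,0,0,0,-26,0,0,0,0,-33,0,0,0,0,-40,0,0,0,0,-47,0,0,0,0,-54,0,0,0,0,-61,0,0,0,0]' && python3 -m crank '[-7,0,0,0,0,-14,0,0,0,0,-21,0,0,0,0,-28,0,0,0,0,-35,0,0,0,0,-42,0,0,0,0,-49,0,0,0,0,-55,0,0,0,0,-61,0,0,0,0,-66,0,0,0,0]' && python3 -m crank '[-4,0,0,0,0,-8,0,0,0,0,-12,0,0,0,0,-17,0,0,0,0,-23,0,0,0,0,-30,0,0,0,0,-37,0,0,0,0,-42,0,0,0,0,-45,0,0,0,0,-45,0,0,0,0]'
python3 - <<'E'
from h import *
rel([*st2w(0,-.110),.335],22.35)
E
```

```text
time: 24.35
tool_pos: [0.5323, -0.34, 0.1962]
tool_rot: [-0.0, 0.557, 0.831, -0.0]
contact_force: [-0.1, -0.7, -0.0]
gripper_width: -0.002
time: 25.35
tool_pos: [0.5574, -0.401, 0.1964]
tool_rot: [0.0, 0.557, 0.831, -0.0]
contact_force: [0.3, -0.3, 0.8]
gripper_width: 0.0
time: 26.35
tool_pos: [0.5743, -0.4424, 0.1962]
tool_rot: [-0.0, 0.557, 0.831, 0.0]
contact_force: [-1.2, -1.0, 0.5]
gripper_width: -0.0
now [ 0.5743 -0.4424  0.1962] yaw 22.32 tool stand [ 0.0003 -0.112 ] F [-1.2 -1.   0.5] t 26.35 -> shift [   2.    -0.3 -138.8] turn -0.03
```

```bash
python3 -m crank '[0,0,-10,0,0,0,0,-30,0,0,0,0,-55,0,0,0,0,-80,0,0,0,0,-105,0,0,0,0,-125,0,0,0,0,-140,0,0,0,0,-150,0,0,0,0,-155,0,0,0,0,-155,0,0]' && python3 -m crank '[10,0,0,0,0,30,0,0,0,0,65,0,0,0,0,110,0,0,0,0,155,0,0,0,0,200,0,0,0,0,245,0,0,0,0,290,0,0,0,0,335,0,0,0,0,380,0,0,0,0]' && python3 -m crank '[40,0,0,0,0,75,0,0,0,0,100,0,0,0,0,115,0,0,0,0,120,0,0,0,0,120,0,0,0,0,120,0,0,0,0,120,0,0,0,0,120,0,0,0,0,120,0,0,0,0]'
python3 - <<'E'
from h import *
rel([*st2w(0,-.110),.335],22.35)
a=[]
for n in("scene","top"):
    im,d=vision.grab_frame(n); save(im,f"pics/{n}6.png"); a.append(im[110:330,200:430])
    for r in regions_of(n,"ball_1")[:5]:
        c=cloud(n,r["region"],d); p=np.median(c,0) if len(c) else [9,9,9]; print(n,round(r["confidence"],2),np.round(r["extent"]),w2st(p).round(3),np.round(p[2],3))
    for o in("solvent_bottle","timer"):
        r=regions_of(n,o)[0]; print(o,round(r["confidence"],2),np.median(cloud(n,r["region"],d),0).round(3))
    P=cloud(n,np.ones_like(d,bool),d); S=np.c_[np.array([w2st(p) for p in P]),P[:,2]]
    Q=S[(abs(S[:,0])<.045)&(S[:,2]>.2)&(S[:,2]<.26)&(abs(S[:,1])<.13)]; print("bail",len(Q),np.median(Q,0).round(4) if len(Q) else "")
    T=S[(abs(S[:,0])<.11)&(S[:,1]>0)&(S[:,1]<.135)&(S[:,2]>.034)&(S[:,2]<.046)]; print("tray",cv2.minAreaRect(T[:,:2].astype(np.float32)))
save(np.hstack(a), "pics/both6.png"); cv2.imwrite("pics/b6.png",cv2.resize(cv2.imread("pics/both6.png"),(800,383),interpolation=cv2.INTER_CUBIC))
E
```

```text
time: 27.35
tool_pos: [0.5743, -0.4421, 0.3516]
tool_rot: [0.0, 0.557, 0.831, -0.0]
contact_force: [0.1, 0.1, 0.9]
gripper_width: -0.002
time: 28.35
tool_pos: [0.4281, -0.0886, 0.3497]
tool_rot: [-0.001, 0.557, 0.831, -0.0]
contact_force: [0.3, 0.6, 0.5]
gripper_width: -0.0
time: 29.35
tool_pos: [0.3844, 0.02, 0.3512]
tool_rot: [-0.0, 0.557, 0.83, -0.0]
contact_force: [0.2, -0.4, -1.5]
gripper_width: -0.002
now [0.3844 0.02   0.3512] yaw 22.28 tool stand [0.0005 0.388 ] F [ 0.2 -0.4 -1.5] t 29.35 -> shift [-4.98e+02  2.00e-01  1.62e+01] turn -0.07
scene 0.68 [276. 244.  14.  11.] [0.046 0.104] 0.029
scene 0.61 [252. 282.  13.  10.] [-0.055  0.102] 0.031
scene 0.56 [280. 272.  86.  82.] [-0.013  0.089] 0.009
scene 0.52 [267. 264.  18.  13.] [-0.003  0.104] 0.029
solvent_bottle 0.7 [ 0.702 -0.226  0.087]
timer 0.78 [ 0.7   -0.389  0.039]
bail 239 [-0.0032 -0.0604  0.2342]
tray ((0.0006353333592414856, 0.06420020759105682), (0.15533335506916046, 0.12809567153453827), 0.16724833846092224)
top 0.65 [302. 243.  15.  13.] [0.003 0.105] 0.031
top 0.54 [298. 225.   9.  14.] [0.051 0.107] 0.03
solvent_bottle 0.83 [ 0.706 -0.218  0.114]
timer 0.58 [ 0.705 -0.372  0.046]
bail 209 [-0.0009 -0.0587  0.2341]
tray ((0.0005977824330329895, 0.06430798768997192), (0.15096630156040192, 0.1270434409379959), 0.00849479902535677)
```

View pics/b6.png

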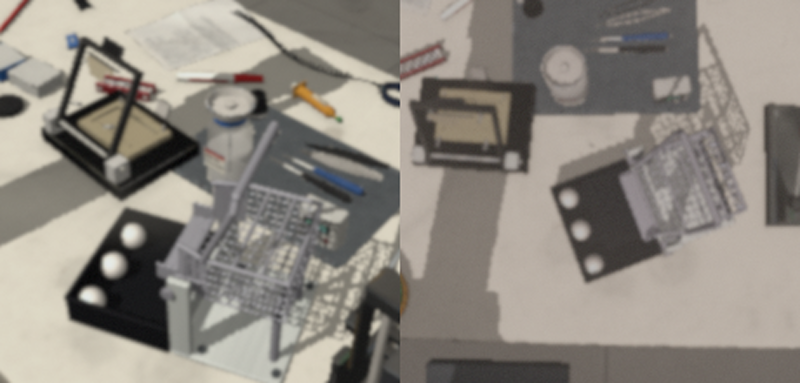

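```bash
python3 -c "
from plant import order; print(order.job_done())"
```

```text
the job is handed in; nothing more can be done
None
```

The job is done and handed in at about 30 s of the 64 s allowed, and nothing in my last checks failed.

- **Tray:** I gripped its front wall and slid it along the bench to correct sideways position and angle. I then pressed it flat against the stop with the open fingers until it would go no further, at about 16 N sideways and 20 N in all.
- **Basket:** I pushed the bail over with the shut fingers to about 0.93–1.0 rad, held it for over a second, and eased it back level with the fingers following the bar.

The last check used both cameras, with the robot clear of everything:

- **Tray position:** its centre is 0.6 mm off the stand's middle line and 64.2–64.3 mm in front of the stand's origin, where 64 mm is home. It is square to within 0.2°. The readings before and after the balls landed differ by 0.3 mm at most, about the measurement noise.
- **Balls:** all three lie in the tray along its front wall, as both pictures show. The detector found all three in the scene view, plus one false, oversized region, and only two in the top view.
- **Basket:** the bail is back at its level position, within 2 mm.
- **Bottle and timer:** they match their first positions to within about 1 mm.

The robot did not touch the balls, and the forces I read at the end of each move stayed far below the limits.

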